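# Find the tin with the steel jaws and slide it home in the rack

## Task

One of the two closed tins on the rubber mat holds a set of steel lathe-chuck jaws, the other only a light plastic spacer: lift the blue-lidded tin about 6 cm clear for a moment to feel its weight, set it back upright on the mat, then lift the yellow-lidded one likewise. Stand the heavier tin upright in the forecourt of the wooden rack and slide it in under the green roof until the keeper block inside is fully home against its end stop, feeling for the stop and not ramming it (no more than 25 N). Leave the lighter tin standing on the mat, set both down without dropping or tipping them, and leave everything else where it is.

Things in the scene. Friction and masses are not known exactly. Their poses are not given: they have to be found in the camera images.
- blue_tin_mid (a point): centre, half-way up, of the upright round tin with the blue lid: bare metal, 56 mm across, 75 mm high, closed. One of the two tins weighs about 0.15 kg, the other 0.36 to 0.50 kg; which is which changes every time and cannot be seen. The part inside can shift by 2 mm or so. z axis up.
- yellow_tin_mid (a point): centre, half-way up, of the upright round tin with the yellow lid: bare metal, 56 mm across, 75 mm high, closed. One of the two tins weighs about 0.15 kg, the other 0.36 to 0.50 kg; which is which changes every time and cannot be seen. The part inside can shift by 2 mm or so. z axis up.
- mat: thin dark rubber mat on which both tins stand at the start, 180 (its x) x 260 (its y) x 4 mm; origin at the centre of its underside; fixed
- rack: fixed plywood tin rack with a green roof. Origin: on the bench under the centre of its mouth (the roof's front edge); its x axis points into the rack along the channel, z up. Outside width of the housing 77 mm, top 99 mm above the bench, from x = 0 to 112 mm; base board 8 mm thick, 110 mm wide, from x = -90 to 110 mm.
- rack_forecourt (a point): on the floor of the open forecourt, 45 mm in front of the mouth, 8 mm above the bench; axes as the rack's. Two low dark guide walls (tops 30 mm above the bench) are about 80 mm apart inside at the outer end, x = -90 mm, and narrow to 61 mm at the mouth; nothing is above them. A tin fits here upright before being slid in.
- rack_mouth (a point): on the channel floor at the mouth; axes as the rack's. Inside, the channel is 61 mm wide, its roof's underside 93 mm above the bench. Where the keeper is mounted changes every time and is hidden under the roof: with it at its end stop, the centre of the tin against it is anywhere from 0 to 20 mm inside the mouth, so the tin's rear stays outside; the end must be felt.
- keeper (a joint): how far the felt-faced keeper block inside the rack is pushed in, m: 0 to 0.015, its firm end stop. It starts between 0 and 0.005, slides with a steady drag of about 3.5 N and stays where it is left; the heavier tin sliding on the waxed floor adds 1 to 3 N. At the end stop the push rises sharply. More than 25 N on the keeper is ramming.
- ferrule: bystander, to be left alone: short brass tube, 28 mm across, 18 mm high, standing on the far part of the mat
- blank: bystander, to be left alone: upright wooden turning blank, 64 mm across, 100 mm high, beyond the mat
- wax_tin: bystander, to be left alone: flat yellow and brass tin, 92 mm across, 30 mm high, on the left between rack and robot
- bowl: bystander, to be left alone: turned wooden bowl, 130 mm across, 50 mm high, at the near left
- gouge: bystander, to be left alone: woodturning gouge, 310 mm long, 28 mm thick, lying at the far side, its length along its x axis, origin at the handle's butt
- glue: bystander, to be left alone: white bottle with a red cap, 60 mm across, 160 mm high, at the far right
- sanding_block: bystander, to be left alone: cork sanding block with a red-brown underside, 90 x 50 x 26 mm
There are look-alikes about, which are no part of the job. What is shaped like the part that bears blue_tin_mid but purple is not meant.

How it is judged:
By the outcome, as a careful person would: the job done as asked, in the order asked, and still so for the second after the job is handed in, with the robot touching nothing.
It also fails if it takes over 72 s, if anything falls off the work surface, if the arm or the gripper's body presses on something with over 40 N, if the wrist force passes 120 N, or if a joint passes its speed limit or range.

## Robot

A 7-joint arm with a two-finger parallel gripper is mounted at the origin on the work surface. World frame = base frame: x ahead of the robot, y to its left, z up, the work surface at z = 0. Lengths are in m, angles in degrees, forces in N, time in s.
With the tool pointing down it reaches from about 0.425 to 0.875 m from the base axis. Payload 4.7 kg.
Tool frame: the origin (TCP) lies at the very end of the fingers, on their centre line; the grasp point (between the pads) lies 19 mm behind it; z points along the fingers, y is the direction in which the jaws open and shut (so a half turn about z gives the same grasp; the last joint's range is limited). The gripper opens to 87 mm and grips with 3 to 60 N. Pads are 19 mm wide; open, the fingers measure 117 mm over their backs; the gripper's body (75 mm by 190 mm) begins 51 mm behind the grasp point.
Start: joints at [-64.337, 18.392, -4.016, 83.108, 1.295, 78.541, -3.26], TCP at [0.273, 0.59, 0.223] pointing down, gripper open.
Joint ranges: [-163.93, 163.93], [-17.29, 119.83], [-79.2, 71.16], [3.27, 140.29], [-89.18, 269.18], [5.43, 117.66], [-154.24, 154.24]. Speed limits (degrees/s): [147.25, 147.25, 180, 180, 180, 180, 180].

## Interface

Orientations are given as [roll, pitch, yaw] about the fixed x, y, z axes, in that order (R = Rz(yaw) Ry(pitch) Rx(roll)).
In Python, from cell import * gives the robot as it stands.
- The arm moves only by the tool drive_tool, never from a script. Its argument "moves" is text: rows parted by semicolons, each of 5 numbers parted by spaces: the shift along the tool's x, y, z in m, then the turn about the tool's z in degrees, then the gripper's target within -1 to 1 (fully open at 1, half-way at 0, shut at -1). In form: x y z yaw fingers; .... A call has exactly 8 rows; each row is the pose to reach, as a shift and turn from the pose commanded when the call began, along the tool's axes at that moment; what a row does not reach only later rows make up. A row lasts 1/10 s, in which the tool goes at most 50 mm and 8.59 degrees, less where a joint would pass 70% of its speed; a pose out of reach is approached as far as the arm can. A call with a gripper value outside its range is refused whole. The fingers move at their own pace and stop on an object; "grip_force" is the grip in N (left out, the last holds). Time passes only in rows, so rows that repeat a pose let the fingers close, or fill a call up. It gives the time, the measured TCP pose, the force and the opening at its end, in the units of the state.
- get_obs(): the state, without advancing time (a new reading comes with each control period).
- read_camera(name): name is "scene" or "top" or "wrist"; returns (picture, depth): 384x512x3 uint8, red, green, blue; 384x512 float32, m along the optical axis (not along the pixel's ray), 0 where there is no reading.
- calibration(name): a dict with "intrinsics" (3x3 intrinsics, pixels), "cam_to_world" (4x4, takes a point from camera to world coordinates); the wrist camera has in their place "T_tool_cam" (4x4, takes a point from camera to tool coordinates, whose origin is the TCP and whose axes are the flange's). Camera axes: x right, y up, looking along -z (the intrinsics and any distortion apply to the point x, -y, -z); pixel columns grow to the right and rows downward; lengths in m; the calibration is good to about 2 mm. A picture is of the moment at which its call begins: read the wrist's pose just before it. calibration takes no time and is no camera call.
- sign_off(): hands the job in, once; it reports no verdict.
Trained networks look in the newest picture that a camera, given by its name, has taken for a name from the list of things; names that differ only in an ending like _2 or _b are one class to them, and where a whole thing is asked for, a point or a joint stands for the part that bears it (a point fixed in the world has none). Each returns a list of dicts, best first, with "conf" (0 to 1); they miss things now and then, are a little off and sometimes report something else, mostly with a low value. They report only what shows in the picture. A call takes as long as a camera call. They do not tell look-alikes from the thing itself.
- search_frame(camera, name): "uv" ([column, row] in pixels, amid what is visible of it).
- pinpoint(camera, name): "uv" ([column, row] in pixels: a listed point, or the origin of a listed thing).
The state is a dict: "time_s": time; "qpos": joint angles; "joint_velocities": joint speeds; "effort": joint torques, N m; "tool_pos": TCP position; "tool_rot": TCP orientation; "force": force on the tool from outside, world axes, zero at the start; "wrist_torque": the same for the moment, N m; "grip_width": finger opening in m.
Only numpy, scipy, OpenCV 4.12 (cv2) and the standard library are available. Lean on these libraries where they do the work, as an engineer would, in place of code of your own. Each camera call takes 0.05 s, during which the arm holds its last target. There are 200 camera calls.

## Working session

There is one attempt and no reset: what is moved stays moved. The work goes in short steps, Python scripts to look and compute and a tool call to move; the robot and the scene stay as the last step left them, time stands still between calls to the robot, and variables do not carry over. Pictures are saved under pics/ and viewed, about 8 in all and at most 12, crops included, and the job is handed in when it is done.

Besides the shell and the picture viewer there is one more tool, called after ">>>" as name(argument=value, ...) on one line, values as JSON. drive_tool: Moves the arm, as the interface text tells. Its arguments: {"type":"object","properties":{"moves":{"type":"string"},"grip_force":{"type":"number"}},"required":["moves"]}

```bash
mkdir -p pics; ls; cat > h.py <<'E'
from cell import *
import numpy as np, cv2
from scipy.spatial.transform import Rotation as R
def T_cam(name, o=None):
    c=calibration(name)
    if 'cam_to_world' in c: return np.array(c['intrinsics']),np.array(c['cam_to_world'])
    o=o or get_obs()
    T=np.eye(4);T[:3,:3]=R.from_euler('xyz',o['tool_rot'],degrees=True).as_matrix();T[:3,3]=o['tool_pos']
    return np.array(c['intrinsics']),T@np.array(c['T_tool_cam'])
def ray(K,T,uv):
    d=np.array([(uv[0]-K[0,2])/K[0,0],-(uv[1]-K[1,2])/K[1,1],-1.]); return T[:3,3],T[:3,:3]@d
def at_z(K,T,uv,z):
    o,d=ray(K,T,uv); return o+d*(z-o[2])/d[2]
def cloud(K,T,dep):
    v,u=np.indices(dep.shape); X=np.stack([(u-K[0,2])/K[0,0]*dep,-(v-K[1,2])/K[1,1]*dep,-dep],-1)
    return X@T[:3,:3].T+T[:3,3]
E
python3 - <<'E'
from h import *
o=get_obs();print(o)
for n in ['scene','top']:
    im,d=read_camera(n);cv2.imwrite(f'pics/{n}1.png',im[...,::-1]);np.save(n+'_d.npy',d);np.save(n+'_i.npy',im)
    K,T=T_cam(n);print(n,calibration(n).keys(),T[:3,3].round(3))
    for k in ['blue_tin_mid','yellow_tin_mid','rack','rack_mouth','rack_forecourt','mat','ferrule','blank']:
        r=pinpoint(n,k)
        for q in r[:3]:
            uv=q['uv'];u,v=int(uv[0]),int(uv[1]); z={'blue_tin_mid':.0415,'yellow_tin_mid':.0415,'rack_mouth':.008,'rack_forecourt':.008,'ferrule':.004}.get(k,0)
            print(k,round(q['conf'],2),np.round(uv,1),'at_z',at_z(K,T,uv,z).round(4))
E
```

```text
pics
{'time_s': 0.0, 'qpos': array([-64.33747161,  18.43920976,  -4.01470252,  83.17580299,
         1.29562998,  78.54094028,  -3.25982509]), 'joint_velocities': array([-0.01102822,  0.01080947, -0.01913595, -0.00066682, -0.09822131,
       -0.13237795, -0.11726602]), 'effort': array([-1.96337569e-04, -4.91286671e+01, -4.03991975e-01, -3.12527812e+01,
       -6.38793991e-02,  4.34839132e-02,  1.43017464e-04]), 'tool_pos': array([0.2730286 , 0.5892574 , 0.22145182]), 'tool_rot': array([-1.79889324e+02,  6.69503947e-03,  1.55146762e+02]), 'force': array([-0.43046273, -0.66370047,  0.02614039]), 'wrist_torque': array([ 0.02135881, -0.00676051,  0.00359988]), 'grip_width': 0.08691177548156498}
scene dict_keys(['intrinsics', 'cam_to_world']) [ 0.931 -0.608  1.014]
blue_tin_mid 0.93 [196.7 178.9] at_z [0.3694 0.0051 0.0415]
blue_tin_mid 0.63 [257.5 279.5] at_z [ 0.6696 -0.1697  0.0415]
blue_tin_mid 0.57 [193.6 227.4] at_z [ 0.4565 -0.1291  0.0415]
yellow_tin_mid 0.65 [166.2 276.4] at_z [ 0.483  -0.2746  0.0415]
yellow_tin_mid 0.5 [194.  225.1] at_z [ 0.4532 -0.1229  0.0415]
rack 0.9 [273.
[... 735 characters left out ...]
0.2747  0.0415]
yellow_tin_mid 0.2 [334.6 206.1] at_z [ 0.4891 -0.184   0.0415]
rack 0.6 [221.6 195.6] at_z [0.5195 0.1687 0.    ]
rack_mouth 0.94 [218.3 199.3] at_z [0.5062 0.1778 0.008 ]
rack_mouth 0.36 [194.9 265.3] at_z [0.2987 0.2415 0.008 ]
rack_forecourt 0.72 [234.2 200.7] at_z [0.5029 0.1271 0.008 ]
rack_forecourt 0.35 [221.1 196.6] at_z [0.5151 0.1692 0.008 ]
mat 0.57 [336.  206.9] at_z [ 0.4917 -0.197   0.    ]
mat 0.37 [315.1 214.6] at_z [ 0.4656 -0.1306  0.    ]
ferrule 0.44 [329.5 183.1] at_z [ 0.5675 -0.176   0.004 ]
blank 0.63 [313.2 116.5] at_z [ 0.7914 -0.1241  0.    ]
blank 0.46 [262.5 144.8] at_z [0.6907 0.0415 0.    ]
blank 0.3 [338.  205.9] at_z [ 0.4951 -0.2034  0.    ]
```

View pics/scene1.png

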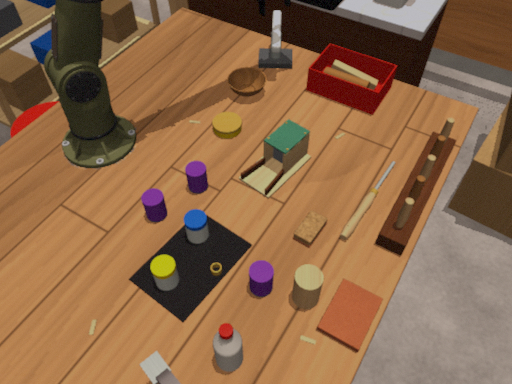

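View pics/top1.png

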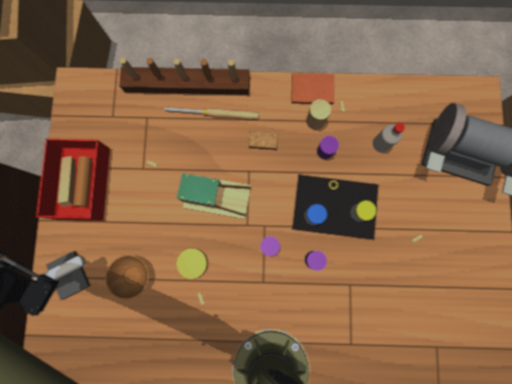

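The scene view shows the blue tin at about (196,227), the yellow tin at (165,272) and three purple look-alikes. The green-roofed rack is at (285,150) with its forecourt facing the mat. The top view agrees: blue (317,213), yellow (366,210), roof (200,190), forecourt (235,200). Next I'll refine these positions with depth.

```bash
python3 - <<'E'
from h import *
for n in ['top','scene']:
    K,T=T_cam(n);P=cloud(K,T,np.load(n+'_d.npy'));im=np.load(n+'_i.npy');hsv=cv2.cvtColor(im,cv2.COLOR_RGB2HSV);H,S,V=[hsv[...,i].astype(int) for i in range(3)]
    def lid(m,nm):
        p=P[m];zs=np.median(p[:,2]);p=p[abs(p[:,2]-zs)<.006] 
        (c,r)=cv2.minEnclosingCircle(p[:,:2].astype(np.float32)); print(n,nm,len(p),'z',zs.round(4),'c',np.round(c,4),'r',round(r,4),'mean',p[:,:2].mean(0).round(4))
    X,Y,Z=P[...,0],P[...,1],P[...,2]
    box=(X>.4)&(X<.56)&(Y<-.07)&(Y>-.33)&(Z>.06)
    lid(box&(H>100)&(H<125)&(S>120),'blue'); lid(box&(H>22)&(H<36)&(S>150),'yellow')
    g=(H>60)&(H<95)&(S>70)&(Z>.08)&(X>.4)&(X<.65)&(Y>.1)&(Y<.35)
    p=P[g];p=p[abs(p[:,2]-.099)<.008]; r=cv2.minAreaRect((p[:,:2]*1000).astype(np.float32));print('roof',len(p),np.median(p[:,2]),r,cv2.boxPoints(r).round(1).tolist())
    for nm in ['glue']:
        q=pinpoint(n,nm)[0];print(nm,q['conf'],at_z(K,T,q['uv'],0).round(3))
E
```

```text
top blue 292 z 0.0788 c [ 0.4612 -0.1241] r 0.0284 mean [ 0.4611 -0.1241]
top yellow 298 z 0.0791 c [ 0.475 -0.269] r 0.0291 mean [ 0.4748 -0.2689]
roof 873 0.09890076441487428 ((522.9246826171875, 227.93045043945312), (109.78970336914062, 74.33439636230469), 80.67449951171875) [[477.3999938964844, 179.8000030517578], [550.7000122070312, 167.6999969482422], [568.5, 276.1000061035156], [495.1000061035156, 288.1000061035156]]
glue 0.72 [ 0.717 -0.333  0.   ]
scene blue 343 z 0.0802 c [ 0.4623 -0.1253] r 0.0296 mean [ 0.4637 -0.1257]
scene yellow 455 z 0.08 c [ 0.4759 -0.2674] r 0.0298 mean [ 0.4768 -0.2691]
roof 734 0.10010514211637739 ((525.333984375, 226.5904541015625), (109.77407836914062, 77.69444274902344), 81.01075744628906) [[478.3999938964844, 178.39999389648438], [555.0999755859375, 166.3000030517578], [572.2999877929688, 274.70001220703125], [495.5, 286.8999938964844]]
glue 0.68 [ 0.7   -0.347  0.   ]
```

>>> drive_tool(moves="0 0 0 8 1; 0 0 0 16 1; 0 0 0 24 1; 0 0 0 32 1; 0 0 0 40 1; 0 0 0 48 1; 0 0 0 56 1; 0 0 0 64 1")

```text
time_s: 1.8
tool_pos: [0.2732, 0.5898, 0.2226]
tool_rot: [180.0, 0.0, 90.8]
force: [0.0, 0.3, 0.2]
grip_width: 0.087
```

>>> drive_tool(moves="-0.043 0.022 0 0 1; -0.086 0.044 0 0 1; -0.13 0.066 0 0 1; -0.174 0.089 0 0 1; -0.218 0.111 0 0 1; -0.262 0.133 0 0 1; -0.306 0.155 0 0 1; -0.35 0.178 0 0 1")

```text
time_s: 2.6
tool_pos: [0.4588, 0.2417, 0.223]
tool_rot: [180.0, -0.1, 91.2]
force: [1.0, 0.2, 0.5]
grip_width: 0.0871
```

>>> drive_tool(moves="-0.046 0 0 2 1; -0.092 0 0.005 4 1; -0.14 0 0.01 6 1; -0.188 0 0.015 8 1; -0.236 0 0.02 10 1; -0.284 0 0.02 10 1; -0.327 0 0.02 10 1; -0.367 0 0.02 10 1")

```text
time_s: 3.4
tool_pos: [0.4653, -0.1258, 0.203]
tool_rot: [179.9, -0.0, 81.1]
force: [2.3, -0.3, 0.3]
grip_width: 0.0871
```

```bash
cat > w.py <<'E'
from h import *
def wrist(fn=None):
    o=get_obs();im,d=read_camera('wrist')
    if fn: cv2.imwrite('pics/'+fn,im[...,::-1])
    K,T=T_cam('wrist',o);P=cloud(K,T,d);hsv=cv2.cvtColor(im,cv2.COLOR_RGB2HSV)
    return o,im,d,K,T,P,hsv
def lidfit(P,hsv,lo,hi,c0,zt=.079):
    H,S=hsv[...,0],hsv[...,1];m=(H>lo)&(H<hi)&(S>110)&(abs(P[...,2]-zt)<.012)&(np.hypot(P[...,0]-c0[0],P[...,1]-c0[1])<.05)
    p=P[m]
    if len(p)<50: return None
    zs=np.median(p[:,2]);p=p[abs(p[:,2]-zs)<.004];c,r=cv2.minEnclosingCircle(p[:,:2].astype(np.float32))
    return len(p),zs.round(4),np.round(c,4),round(r,4)
def tool(o,d):
    return R.from_euler('xyz',o['tool_rot'],degrees=True).as_matrix().T@np.array(d)
E
python3 - <<'E'
from w import *
o,im,d,K,T,P,hsv=wrist('w1.png');print(o['time_s'],o['tool_pos'],o['tool_rot'])
b=lidfit(P,hsv,100,125,(.4615,-.1245));y=lidfit(P,hsv,22,36,(.4755,-.2685));print(b,y)
if b: print('to blue',tool(o,[*(b[2]-o['tool_pos'][:2]),0]).round(4))
E
```

```text
3.4 [ 0.46525494 -0.12576999  0.20297112] [ 1.79928709e+02 -4.88691514e-02  8.10859256e+01]
(2831, np.float64(0.0793), array([ 0.4614, -0.1244]), 0.0286) (814, np.float64(0.0788), array([ 0.4767, -0.2621]), 0.0273)
to blue [ 0.0008 -0.004  -0.    ]
```

>>> drive_tool(moves="0.001 -0.004 0.03 0 1; 0.001 -0.004 0.06 0 1; 0.001 -0.004 0.09 0 1; 0.001 -0.004 0.115 0 1; 0.001 -0.004 0.135 0 1; 0.001 -0.004 0.15 0 1; 0.001 -0.004 0.162 0 1; 0.001 -0.004 0.167 0 1")

```text
time_s: 4.25
tool_pos: [0.4613, -0.1216, 0.0347]
tool_rot: [-179.9, 0.0, 81.2]
force: [0.1, 0.0, -0.1]
grip_width: 0.087
```

>>> drive_tool(moves="0 0 0 0 0.4; 0 0 0 0 0.3; 0 0 0 0 0; 0 0 0 0 -0.5; 0 0 0 0 -0.5; 0 0 0 0 -0.5; 0 0 0 0 -0.5; 0 0 0 0 -0.5", grip_force=30)

```text
time_s: 5.05
tool_pos: [0.4621, -0.1218, 0.036]
tool_rot: [180.0, -0.0, 81.1]
force: [-0.4, -0.7, 5.1]
grip_width: 0.0562
```

>>> drive_tool(moves="0 0 -0.002 0 -0.5; 0 0 -0.01 0 -0.5; 0 0 -0.02 0 -0.5; 0 0 -0.034 0 -0.5; 0 0 -0.048 0 -0.5; 0 0 -0.058 0 -0.5; 0 0 -0.062 0 -0.5; 0 0 -0.062 0 -0.5")

```text
time_s: 5.85
tool_pos: [0.4623, -0.1218, 0.0984]
tool_rot: [179.9, -0.0, 81.2]
force: [0.1, -0.2, -1.2]
grip_width: 0.056
```

>>> drive_tool(moves="0 0 0 0 -0.5; 0 0 0 0 -0.5; 0 0 0 0 -0.5; 0 0 0 0 -0.5; 0 0 0 0 -0.5; 0 0 0 0 -0.5; 0 0 0 0 -0.5; 0 0 0 0 -0.5")

```text
time_s: 6.65
tool_pos: [0.4617, -0.1219, 0.0975]
tool_rot: [180.0, -0.0, 81.1]
force: [-0.1, -1.0, -0.9]
grip_width: 0.0563
```

```bash
python3 - <<'E'
from h import *
for i in range(3): 
    o=get_obs();print(o['time_s'],o['force'],o['wrist_torque'],o['tool_pos'],o['effort'][:4].round(2)); read_camera('top') if i<2 else 0
E
```

```text
6.65 [-0.13870244 -1.0204911  -0.92337557] [-0.09033709  0.07569421  0.01745628] [ 0.46174352 -0.1218907   0.09754978] [  0.   -23.05   1.14 -28.44]
6.7 [ 0.44718624 -0.07550167 -1.62156378] [-0.08691631  0.09259048  0.00780258] [ 0.46174388 -0.12188699  0.09755594] [  0.   -23.05   1.14 -28.44]
6.75 [-0.58747831 -0.31163253 -1.48103247] [-0.08857823  0.09642729 -0.00226065] [ 0.46176937 -0.12187638  0.09757151] [  0.   -23.06   1.14 -28.44]
```

>>> drive_tool(moves="0 0 0.012 0 -0.5; 0 0 0.028 0 -0.5; 0 0 0.042 0 -0.5; 0 0 0.052 0 -0.5; 0 0 0.057 0 -0.5; 0 0 0.06 0 -0.5; 0 0 0.061 0 -0.5; 0 0 0.062 0 -0.5")

```text
time_s: 7.55
tool_pos: [0.4622, -0.122, 0.036]
tool_rot: [180.0, -0.0, 81.1]
force: [-2.4, 0.2, 8.7]
grip_width: 0.0563
```

>>> drive_tool(moves="0 0 0 0 -0.5; 0 0 0 0 -0.5; 0 0 0 0 0.4; 0 0 0 0 0.6; 0 0 0 0 1; 0 0 0 0 1; 0 0 0 0 1; 0 0 0 0 1")

```text
time_s: 8.35
tool_pos: [0.4618, -0.1218, 0.0355]
tool_rot: [180.0, -0.0, 81.2]
force: [0.1, 0.1, -0.7]
grip_width: 0.0857
```

>>> drive_tool(moves="0 0 -0.01 0 1; 0 0 -0.03 0 1; 0 0 -0.06 0 1; 0 0 -0.1 0 1; 0 0 -0.14 0 1; -0.04 0.01 -0.155 0 1; -0.08 0.02 -0.155 0 1; -0.12 0.03 -0.155 0 1")

```text
time_s: 9.15
tool_pos: [0.4737, -0.2464, 0.1926]
tool_rot: [179.8, -0.1, 81.2]
force: [0.2, -0.0, 0.6]
grip_width: 0.087
```

>>> drive_tool(moves="-0.012 0.004 0 0 1; -0.022 0.006 0 0 1; -0.022 0.006 0 0 1; -0.022 0.006 0 0 1; -0.022 0.006 0 0 1; -0.022 0.006 0 0 1; -0.022 0.006 0 0 1; -0.022 0.006 0 0 1")

```text
time_s: 9.95
tool_pos: [0.4756, -0.2673, 0.1906]
tool_rot: [180.0, -0.0, 81.2]
force: [0.3, -0.0, -0.2]
grip_width: 0.087
```

```bash
python3 - <<'E'
from w import *
o,im,d,K,T,P,hsv=wrist('w2.png');print(o['time_s'],o['tool_pos'],o['tool_rot'])
b=lidfit(P,hsv,100,125,(.4615,-.1245));y=lidfit(P,hsv,22,36,(.4755,-.2685));print(b,y)
print('to yellow',tool(o,[*(y[2]-o['tool_pos'][:2]),.036-o['tool_pos'][2]]).round(4))
E
```

```text
9.95 [ 0.47558723 -0.26729983  0.19060165] [ 1.79987807e+02 -1.96685408e-02  8.11886076e+01]
(3437, np.float64(0.0794), array([ 0.4621, -0.1248]), 0.0286) (3016, np.float64(0.0793), array([ 0.4755, -0.2696]), 0.0286)
to yellow [-0.0023  0.0002  0.1546]
```

View pics/w2.png

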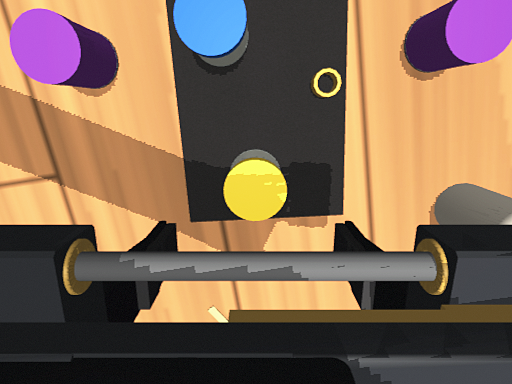

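The wrist view shows the blue tin standing upright on the mat at (210,25). The yellow tin is centred between the fingers at (255,190), and the ferrule is untouched at (327,82).

>>> drive_tool(moves="-0.002 0 0.03 0 1; -0.002 0 0.06 0 1; -0.002 0 0.085 0 1; -0.002 0 0.11 0 1; -0.002 0 0.13 0 1; -0.002 0 0.143 0 1; -0.002 0 0.151 0 1; -0.002 0 0.154 0 1")

```text
time_s: 10.8
tool_pos: [0.4751, -0.2697, 0.0362]
tool_rot: [-180.0, 0.0, 81.1]
force: [-0.0, -0.6, 1.3]
grip_width: 0.0871
```

>>> drive_tool(moves="0 0 0 0 0.4; 0 0 0 0 0.3; 0 0 0 0 0; 0 0 0 0 -0.5; 0 0 0 0 -0.5; 0 0 0 0 -0.5; 0 0 0 0 -0.5; 0 0 0 0 -0.5", grip_force=35)

```text
time_s: 11.6
tool_pos: [0.4753, -0.2697, 0.0369]
tool_rot: [180.0, -0.0, 81.1]
force: [-1.4, 0.9, 5.2]
grip_width: 0.0561
```

>>> drive_tool(moves="0 0 -0.002 0 -0.5; 0 0 -0.01 0 -0.5; 0 0 -0.02 0 -0.5; 0 0 -0.034 0 -0.5; 0 0 -0.048 0 -0.5; 0 0 -0.058 0 -0.5; 0 0 -0.062 0 -0.5; 0 0 -0.062 0 -0.5")

```text
time_s: 12.4
tool_pos: [0.4757, -0.2698, 0.0994]
tool_rot: [179.9, -0.0, 81.2]
force: [0.3, -0.6, -5.0]
grip_width: 0.056
```

>>> drive_tool(moves="0 0 0 0 -0.5; 0 0 0 0 -0.5; 0 0 0 0 -0.5; 0 0 0 0 -0.5; 0 0 0 0 -0.5; 0 0 0 0 -0.5; 0 0 0 0 -0.5; 0 0 0 0 -0.5")

```text
time_s: 13.2
tool_pos: [0.4752, -0.2697, 0.0985]
tool_rot: [180.0, -0.0, 81.1]
force: [-0.1, 0.4, -4.1]
grip_width: 0.0559
```

```bash
python3 - <<'E'
from h import *
for i in range(2): 
    o=get_obs();print(o['time_s'],o['force'],o['tool_pos']); read_camera('wrist') if i<1 else 0
E
```

```text
13.2 [-0.09751981  0.40860789 -4.12044185] [ 0.47518057 -0.26968552  0.09854216]
13.25 [ 0.07706912  0.2900581  -4.14355079] [ 0.47514912 -0.26972228  0.0985662 ]
```

>>> drive_tool(moves="0 0 0.012 0 -0.5; 0 0 0.028 0 -0.5; 0 0 0.042 0 -0.5; 0 0 0.052 0 -0.5; 0 0 0.057 0 -0.5; 0 0 0.06 0 -0.5; 0 0 0.061 0 -0.5; 0 0 0.062 0 -0.5")

```text
time_s: 14.05
tool_pos: [0.4756, -0.27, 0.037]
tool_rot: [179.9, 0.0, 81.1]
force: [-1.2, -0.3, 1.2]
grip_width: 0.0558
```

>>> drive_tool(moves="0 0 0 0 -0.5; 0 0 0 0 0.4; 0 0 0 0 0.5; 0 0 0 0 0.5; 0 0 0 0 0.5; 0 0 0 0 0.5; 0 0 0 0 0.5; 0 0 0 0 0.5")

```text
time_s: 14.85
tool_pos: [0.4752, -0.2697, 0.0366]
tool_rot: [180.0, -0.0, 81.1]
force: [-0.1, 0.3, 0.7]
grip_width: 0.0652
```

>>> drive_tool(moves="0 0 0 0 -0.5; 0 0 0 0 -0.5; 0 0 0 0 -0.5; 0 0 0 0 -0.5; 0 0 -0.003 0 -0.5; 0 0 -0.012 0 -0.5; 0 0 -0.03 0 -0.5; 0 0 -0.06 0 -0.5")

```text
time_s: 15.65
tool_pos: [0.4732, -0.2688, 0.0957]
tool_rot: [-179.7, -0.0, 81.1]
force: [1.1, 0.3, -4.3]
grip_width: 0.056
```

>>> drive_tool(moves="0 0 -0.03 0 -0.5; 0 0 -0.06 0 -0.5; 0.02 0 -0.07 0 -0.5; 0.055 0 -0.075 0 -0.5; 0.095 0 -0.075 0 -0.5; 0.14 0 -0.075 0 -0.5; 0.185 0 -0.075 0 -0.5; 0.22 0 -0.075 0 -0.5")

```text
time_s: 16.45
tool_pos: [0.5086, -0.0493, 0.1718]
tool_rot: [-180.0, -0.1, 81.2]
force: [0.2, -0.5, -4.4]
grip_width: 0.0556
```

```bash
python3 - <<'E'
from w import *
o,im,d,K,T,P,hsv=wrist('w3.png');print(o['time_s'],o['tool_pos'],o['tool_rot'],o['force'],o['grip_width'])
H,S=hsv[...,0],hsv[...,1]
g=(H>60)&(H<95)&(S>70)&(P[...,1]>.1)&(abs(P[...,2]-.099)<.008);p=P[g]
r=cv2.minAreaRect((p[:,:2]*1000).astype(np.float32));print(len(p),np.median(p[:,2]),r,cv2.boxPoints(r).round(1).tolist())
E
```

```text
16.45 [ 0.50862185 -0.04930434  0.17180045] [-1.79979721e+02 -8.82354348e-02  8.12425987e+01] [ 0.17664708 -0.53538334 -4.40546532] 0.05564473796771722
0 nan ((0.0, 0.0), (0.0, 0.0), 0.0) [[0.0, 0.0], [0.0, 0.0], [0.0, 0.0], [0.0, 0.0]]
  return _methods._mean(a, axis=axis, dtype=dtype,
  ret = ret.dtype.type(ret / rcount)
```

View pics/w3.png

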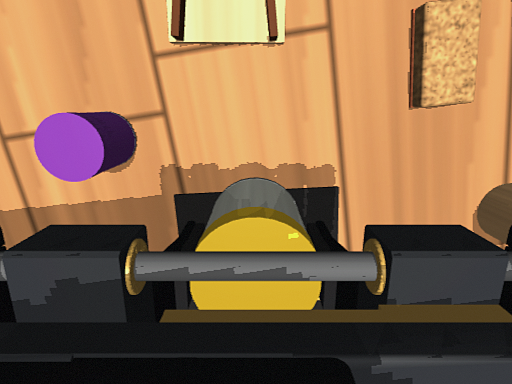

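The yellow tin is held upright at (255,250). The forecourt comes in at the top, with its guide walls at (180,20) and (270,20). I'll move closer and measure again.

>>> drive_tool(moves="0.02 -0.006 0 0 -0.5; 0.05 -0.014 0 0 -0.5; 0.08 -0.022 0 0 -0.5; 0.1 -0.028 0 0 -0.5; 0.11 -0.028 0 0 -0.5; 0.11 -0.028 0 0 -0.5; 0.11 -0.028 0 0 -0.5; 0.11 -0.028 0 0 -0.5")

```text
time_s: 17.3
tool_pos: [0.4985, 0.0586, 0.1716]
tool_rot: [180.0, 0.0, 81.0]
force: [0.1, -0.1, -3.7]
grip_width: 0.0561
```

```bash
python3 - <<'E'
from w import *
o,im,d,K,T,P,hsv=wrist('w4.png');print(o['time_s'],o['tool_pos'],o['tool_rot'],o['force'],o['grip_width'])
H,S,V=[hsv[...,i] for i in range(3)]
g=(H>60)&(H<95)&(S>70)&(P[...,1]>.1)&(abs(P[...,2]-.099)<.008);p=P[g]
if len(p)>20:
    r=cv2.minAreaRect((p[:,:2]*1000).astype(np.float32));print(len(p),np.median(p[:,2]),r,cv2.boxPoints(r).round(1).tolist())
# guide-wall tops: dark pts near z=.03
w=(abs(P[...,2]-.03)<.004)&(V<110)&(P[...,1]>.07)&(P[...,1]<.2)&(P[...,0]>.44)&(P[...,0]<.58);q=P[w]
a=np.radians(80.9);ax=np.array([np.cos(a),np.sin(a)]);ay=np.array([-ax[1],ax[0]]);m=np.array([.515,.172])
s=(q[:,:2]-m)@ax;t=(q[:,:2]-m)@ay
for lo in range(-90,10,10):
    k=(s*1000>lo)&(s*1000<lo+10);tt=t[k]*1000
    f=lambda x:(len(x),x.min().round(1),x.max().round(1)) if len(x) else None
    print(lo,f(tt[tt<0]),f(tt[tt>0]))
E
```

```text
17.3 [0.49845719 0.05864815 0.17157527] [1.79993972e+02 4.26821894e-02 8.09882438e+01] [ 0.06755901 -0.1022795  -3.74265859] 0.05605388470857781
4365 0.09904920190516636 ((517.322509765625, 184.19068908691406), (24.565187454223633, 76.29031372070312), 80.74083709716797) [[477.70001220703125, 178.1999969482422], [553.0, 165.89999389648438], [556.9000244140625, 190.1999969482422], [481.70001220703125, 202.5]]
-90 (13, np.float64(-46.9), np.float64(-40.3)) (21, np.float64(38.9), np.float64(45.8))
-80 (14, np.float64(-45.6), np.float64(-39.6)) (28, np.float64(37.6), np.float64(44.6))
-70 (15, np.float64(-44.3), np.float64(-38.3)) (21, np.float64(36.6), np.float64(44.1))
-60 (12, np.float64(-42.8), np.float64(-37.0)) (22, np.float64(35.9), np.float64(42.9))
-50 (9, np.float64(-42.7), np.float64(-35.9)) (25, np.float64(34.5), np.float64(41.4))
-40 (11, np.float64(-41.1), np.float64(-34.7)) (22, np.float64(33.4), np.float64(39.9))
-30 (12, np.float64(-40.2), np.float64(-33.7)) (20, np.float64(32.1), np.float64(39.8))
-20 (12, np.float64(-38.8), np.float64(-33.1)) (24, np.float64(31.0), np.float64(38.5))
-10 (55, np.float64(-37.6), np.float64(-31.8)) (70, np.float64(29.9), np.float64(37.2))
0 (17, np.float64(-37.9), np.float64(-31.2)) (19, np.float64(29.7), np.float64(36.8))
```

View pics/w4.png

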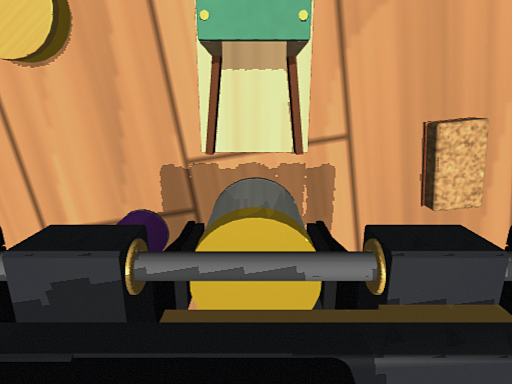

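The roof's front edge and the guide walls are clear at (205–305, 40–150). The mouth fits to about (0.5157, 0.172), with its axis at 80.9°. Next I'll lower the tin at rack x = −45 mm.

>>> drive_tool(moves="0.03 0 0 0 -0.5; 0.06 -0.001 0.01 0 -0.5; 0.07 -0.001 0.03 0 -0.5; 0.07 -0.001 0.055 0 -0.5; 0.07 -0.001 0.08 0 -0.5; 0.07 -0.001 0.1 0 -0.5; 0.07 -0.001 0.112 0 -0.5; 0.07 -0.001 0.116 0 -0.5")

```text
time_s: 18.15
tool_pos: [0.5075, 0.129, 0.0544]
tool_rot: [-179.9, 0.1, 81.1]
force: [0.1, -0.4, -3.4]
grip_width: 0.0557
```

>>> drive_tool(moves="0 0 0.004 0 -0.5; 0 0 0.007 0 -0.5; 0 0 0.009 0 -0.5; 0 0 0.011 0 -0.5; 0 0 0.012 0 -0.5; 0 0 0.013 0 -0.5; 0 0 0.014 0 -0.5; 0 0 0.014 0 -0.5")

```text
time_s: 18.95
tool_pos: [0.508, 0.13, 0.0415]
tool_rot: [-180.0, -0.0, 81.2]
force: [-0.2, -0.2, -4.8]
grip_width: 0.056
```

>>> drive_tool(moves="0 0 0.0005 0 -0.5; 0 0 0.001 0 -0.5; 0 0 0.001 0 -0.5; 0 0 0.0015 0 -0.5; 0 0 0.0015 0 -0.5; 0 0 0.0015 0 -0.5; 0 0 0.0015 0 -0.5; 0 0 0.0015 0 -0.5")

```text
time_s: 19.75
tool_pos: [0.5082, 0.1301, 0.0405]
tool_rot: [180.0, -0.0, 81.1]
force: [-2.1, -0.3, 3.9]
grip_width: 0.0556
```

>>> drive_tool(moves="0 0 0 0 0.3; 0 0 0 0 0.5; 0 0 0 0 0.8; 0 0 0 0 0.8; 0 0 0 0 0.8; 0 0 -0.006 0 0.8; 0 0 -0.02 0 0.8; 0 0 -0.045 0 0.8")

```text
time_s: 20.55
tool_pos: [0.5071, 0.1295, 0.0852]
tool_rot: [-179.9, 0.1, 81.1]
force: [0.9, -0.3, -0.0]
grip_width: 0.0785
```

>>> drive_tool(moves="0 0 -0.03 0 0.8; -0.02 0 -0.065 0 0; -0.06 0 -0.075 0 -1; -0.06 0 -0.075 0 -1; -0.06 0 -0.075 0 -1; -0.06 0 -0.075 0 -1; -0.06 0 -0.075 0 -1; -0.06 0 -0.075 0 -1")

```text
time_s: 21.35
tool_pos: [0.4986, 0.0714, 0.1596]
tool_rot: [-180.0, 0.0, 81.2]
force: [-0.3, -0.8, -0.5]
grip_width: 0.0304
```

```bash
python3 - <<'E'
from w import *
o,im,d,K,T,P,hsv=wrist('w5.png');print(o['time_s'],o['tool_pos'],o['tool_rot'],o['force'],o['grip_width'])
y=lidfit(P,hsv,22,36,(.5086,.1276),.083);print(y)
a=np.radians(80.9);ax=np.array([np.cos(a),np.sin(a)]);ay=np.array([-ax[1],ax[0]]);m=np.array([.5157,.172])
for q in (y[2],o['tool_pos'][:2]): print((q-m)@ax,(q-m)@ay)
E
```

```text
21.35 [0.49857269 0.07142205 0.15963408] [-1.79959724e+02  4.01220741e-02  8.12251525e+01] [-0.34848382 -0.76645486 -0.53569585] 0.030377886142874008
(4658, np.float64(0.0833), array([0.5086, 0.1299]), 0.0283)
-0.0426930435417202 0.0003521833965177105
-0.1020208748154862 0.0010045303181866491
```

View pics/w5.png

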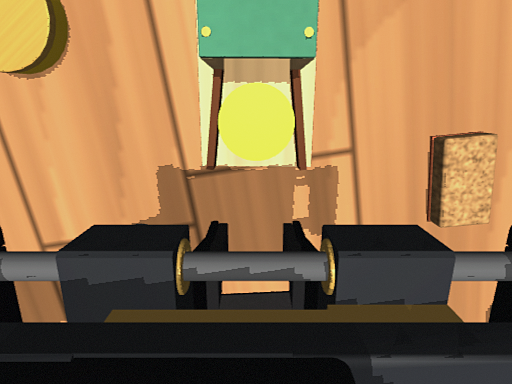

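The yellow tin stands upright in the forecourt at (256,120), centred between the guide walls, so I'll lower the closed fingers behind it.

>>> drive_tool(moves="0 0.001 0.03 0 -1; 0 0.001 0.06 0 -1; 0 0.001 0.085 0 -1; 0 0.001 0.105 0 -1; 0 0.001 0.115 0 -1; 0 0.001 0.1215 0 -1; 0.004 0.001 0.1215 0 -1; 0.01 0.001 0.1215 0 -1")

```text
time_s: 22.2
tool_pos: [0.5021, 0.0807, 0.0393]
tool_rot: [179.9, -0.0, 81.1]
force: [0.2, -0.2, 0.9]
grip_width: 0.0006
```

>>> drive_tool(moves="0.001 0 0 0 -1; 0.002 0 0 0 -1; 0.003 0 0 0 -1; 0.004 0 0 0 -1; 0.006 0 0 0 -1; 0.008 0 0 0 -1; 0.01 0 0 0 -1; 0.012 0 0 0 -1")

```text
time_s: 23.0
tool_pos: [0.5032, 0.0922, 0.0385]
tool_rot: [-180.0, 0.0, 81.2]
force: [0.2, -1.5, 0.2]
grip_width: 0.0003
```

```bash
cat > s.py <<'E'
from h import *
a=np.radians(80.9);ax=np.array([np.cos(a),np.sin(a)]);ay=np.array([-ax[1],ax[0]]);m=np.array([.5157,.172])
o=get_obs();q=o['tool_pos'][:2]-m;print(o['time_s'],'rack xy',(q@ax).round(4),(q@ay).round(4),'z',o['tool_pos'][2].round(4),'F along',(o['force'][:2]@ax).round(2),(o['force'][:2]@ay).round(2),o['grip_width'])
E
python3 s.py
```

```text
23.0 rack xy -0.0808 -0.0002 z 0.0385 F along -1.42 -0.43 0.0002563117777495305
```

>>> drive_tool(moves="0.002 0 0 0 -1; 0.005 0 0 0 -1; 0.008 0 0 0 -1; 0.011 0 0 0 -1; 0.014 0 0 0 -1; 0.017 0 0 0 -1; 0.02 0 0 0 -1; 0.022 0 0 0 -1")

```text
time_s: 23.8
tool_pos: [0.5067, 0.1144, 0.0386]
tool_rot: [180.0, -0.0, 81.2]
force: [-0.5, -1.5, 0.3]
grip_width: 0.0004
```

>>> drive_tool(moves="0.0005 0 0 0 -1; 0.001 0 0 0 -1; 0.0015 0 0 0 -1; 0.002 0 0 0 -1; 0.0025 0 0 0 -1; 0.003 0 0 0 -1; 0.0035 0 0 0 -1; 0.004 0 0 0 -1")

```text
time_s: 24.6
tool_pos: [0.5072, 0.118, 0.0386]
tool_rot: [180.0, -0.0, 81.1]
force: [-0.1, -2.3, -0.3]
grip_width: 0.0006
```

>>> drive_tool(moves="0.0005 0 0 0 -1; 0.001 0 0 0 -1; 0.0015 0 0 0 -1; 0.002 0 0 0 -1; 0.0025 0 0 0 -1; 0.003 0 0 0 -1; 0.0035 0 0 0 -1; 0.004 0 0 0 -1")

```text
time_s: 25.4
tool_pos: [0.5078, 0.122, 0.0386]
tool_rot: [-180.0, -0.0, 81.1]
force: [0.6, -0.8, 0.4]
grip_width: 0.0002
```

```bash
python3 s.py
```

```text
25.4 rack xy -0.0506 -0.0001 z 0.0386 F along -0.73 -0.7 0.00023408004081666803
```

>>> drive_tool(moves="0.0005 0 0 0 -1; 0.001 0 0 0 -1; 0.0015 0 0 0 -1; 0.002 0 0 0 -1; 0.0025 0 0 0 -1; 0.003 0 0 0 -1; 0.0035 0 0 0 -1; 0.004 0 0 0 -1")

```text
time_s: 26.2
tool_pos: [0.5084, 0.1259, 0.0385]
tool_rot: [-180.0, -0.0, 81.2]
force: [-0.5, -1.4, -0.2]
grip_width: 0.0007
```

>>> drive_tool(moves="0.0005 0 0 0 -1; 0.001 0 0 0 -1; 0.0015 0 0 0 -1; 0.002 0 0 0 -1; 0.0025 0 0 0 -1; 0.003 0 0 0 -1; 0.0035 0 0 0 -1; 0.004 0 0 0 -1")

```text
time_s: 27.0
tool_pos: [0.5091, 0.1299, 0.0386]
tool_rot: [180.0, -0.0, 81.1]
force: [-0.3, -1.4, -0.1]
grip_width: 0.0004
```

>>> drive_tool(moves="0.0005 0 0 0 -1; 0.001 0 0 0 -1; 0.0015 0 0 0 -1; 0.002 0 0 0 -1; 0.0025 0 0 0 -1; 0.003 0 0 0 -1; 0.0035 0 0 0 -1; 0.004 0 0 0 -1")

```text
time_s: 27.8
tool_pos: [0.5097, 0.1339, 0.0386]
tool_rot: [180.0, -0.0, 81.1]
force: [-0.0, -1.9, 0.6]
grip_width: 0.0003
```

>>> drive_tool(moves="0.0005 0 0 0 -1; 0.001 0 0 0 -1; 0.0015 0 0 0 -1; 0.002 0 0 0 -1; 0.0025 0 0 0 -1; 0.003 0 0 0 -1; 0.0035 0 0 0 -1; 0.004 0 0 0 -1")

```text
time_s: 28.6
tool_pos: [0.5102, 0.1371, 0.0387]
tool_rot: [-180.0, 0.0, 81.1]
force: [-1.2, -3.4, 1.3]
grip_width: 0.0007
```

>>> drive_tool(moves="0.0005 0 0 0 -1; 0.001 0 0 0 -1; 0.0015 0 0 0 -1; 0.002 0 0 0 -1; 0.0025 0 0 0 -1; 0.003 0 0 0 -1; 0.003 0 0 0 -1; 0.003 0 0 0 -1")

```text
time_s: 29.4
tool_pos: [0.5107, 0.1393, 0.0387]
tool_rot: [-180.0, 0.1, 81.1]
force: [-1.4, -5.7, 3.6]
grip_width: 0.0005
```

```bash
python3 s.py
```

```text
29.4 rack xy -0.0331 -0.0002 z 0.0387 F along -5.86 0.5 0.000476674862206279
```

>>> drive_tool(moves="0.0005 0 0 0 -1; 0.001 0 0 0 -1; 0.0015 0 0 0 -1; 0.002 0 0 0 -1; 0.0025 0 0 0 -1; 0.003 0 0 0 -1; 0.003 0 0 0 -1; 0.003 0 0 0 -1")

```text
time_s: 30.2
tool_pos: [0.5112, 0.1423, 0.0387]
tool_rot: [-180.0, 0.1, 81.1]
force: [-1.0, -5.3, 3.5]
grip_width: 0.0003
```

>>> drive_tool(moves="0.0005 0 0 0 -1; 0.001 0 0 0 -1; 0.0015 0 0 0 -1; 0.002 0 0 0 -1; 0.002 0 0 0 -1; 0.002 0 0 0 -1; 0.002 0 0 0 -1; 0.002 0 0 0 -1")

```text
time_s: 31.0
tool_pos: [0.5115, 0.1442, 0.0387]
tool_rot: [-180.0, 0.1, 81.1]
force: [-1.0, -5.4, 2.1]
grip_width: 0.0002
```

>>> drive_tool(moves="0.0003 0 0 0 -1; 0.0006 0 0 0 -1; 0.0009 0 0 0 -1; 0.0012 0 0 0 -1; 0.0015 0 0 0 -1; 0.0015 0 0 0 -1; 0.0015 0 0 0 -1; 0.0015 0 0 0 -1")

```text
time_s: 31.8
tool_pos: [0.5117, 0.1457, 0.0387]
tool_rot: [-180.0, 0.1, 81.1]
force: [-1.3, -5.8, 2.9]
grip_width: 0.0006
```

>>> drive_tool(moves="0.0003 0 0 0 -1; 0.0006 0 0 0 -1; 0.0009 0 0 0 -1; 0.0012 0 0 0 -1; 0.0015 0 0 0 -1; 0.0015 0 0 0 -1; 0.0015 0 0 0 -1; 0.0015 0 0 0 -1")

```text
time_s: 32.6
tool_pos: [0.5119, 0.1472, 0.0387]
tool_rot: [-180.0, 0.1, 81.1]
force: [-1.9, -4.4, 3.3]
grip_width: 0.0005
```

>>> drive_tool(moves="0.0003 0 0 0 -1; 0.0006 0 0 0 -1; 0.0009 0 0 0 -1; 0.0012 0 0 0 -1; 0.0015 0 0 0 -1; 0.0015 0 0 0 -1; 0.0015 0 0 0 -1; 0.0015 0 0 0 -1")

```text
time_s: 33.4
tool_pos: [0.5122, 0.1487, 0.0387]
tool_rot: [-180.0, 0.1, 81.1]
force: [-1.5, -5.1, 3.6]
grip_width: 0.0007
```

>>> drive_tool(moves="0.0003 0 0 0 -1; 0.0006 0 0 0 -1; 0.0009 0 0 0 -1; 0.0012 0 0 0 -1; 0.0015 0 0 0 -1; 0.0015 0 0 0 -1; 0.0015 0 0 0 -1; 0.0015 0 0 0 -1")

```text
time_s: 34.2
tool_pos: [0.5124, 0.1501, 0.0387]
tool_rot: [-180.0, 0.1, 81.1]
force: [-1.4, -5.1, 3.0]
grip_width: 0.0003
```

>>> drive_tool(moves="0.0003 0 0 0 -1; 0.0006 0 0 0 -1; 0.0009 0 0 0 -1; 0.0012 0 0 0 -1; 0.0015 0 0 0 -1; 0.0015 0 0 0 -1; 0.0015 0 0 0 -1; 0.0015 0 0 0 -1")

```text
time_s: 35.0
tool_pos: [0.5126, 0.1516, 0.0387]
tool_rot: [-180.0, 0.1, 81.1]
force: [-2.0, -5.2, 3.1]
grip_width: 0.0003
```

>>> drive_tool(moves="0.0003 0 0 0 -1; 0.0006 0 0 0 -1; 0.0009 0 0 0 -1; 0.0012 0 0 0 -1; 0.0015 0 0 0 -1; 0.0015 0 0 0 -1; 0.0015 0 0 0 -1; 0.0015 0 0 0 -1")

```text
time_s: 35.8
tool_pos: [0.5126, 0.1517, 0.0386]
tool_rot: [-179.9, 0.2, 81.1]
force: [-2.8, -8.1, 5.2]
grip_width: 0.0005
```

>>> drive_tool(moves="0.0003 0 0 0 -1; 0.0006 0 0 0 -1; 0.0009 0 0 0 -1; 0.0012 0 0 0 -1; 0.0015 0 0 0 -1; 0.0015 0 0 0 -1; 0.0015 0 0 0 -1; 0.0015 0 0 0 -1")

```text
time_s: 36.6
tool_pos: [0.5126, 0.1518, 0.0386]
tool_rot: [-179.9, 0.3, 81.0]
force: [-3.6, -10.5, 6.9]
grip_width: 0.0004
```

```bash
python3 s.py
```

```text
36.6 rack xy -0.0204 -0.0002 z 0.0386 F along -10.97 1.89 0.0003759748557510887
```

>>> drive_tool(moves="0.0003 0 0 0 -1; 0.0006 0 0 0 -1; 0.0009 0 0 0 -1; 0.0012 0 0 0 -1; 0.0015 0 0 0 -1; 0.0015 0 0 0 -1; 0.0015 0 0 0 -1; 0.0015 0 0 0 -1")

```text
time_s: 37.4
tool_pos: [0.5126, 0.1518, 0.0386]
tool_rot: [-179.9, 0.4, 81.0]
force: [-3.9, -13.6, 8.9]
grip_width: 0.0005
```

>>> drive_tool(moves="-0.001 0 0 0 -1; -0.003 0 0 0 -1; -0.006 0 0 0 -1; -0.012 0 0 0 -1; -0.025 0 0 0 -1; -0.045 0 0 0 -1; -0.07 0 0 0 -1; -0.09 0 0 0 -1")

```text
time_s: 38.2
tool_pos: [0.4992, 0.067, 0.0386]
tool_rot: [180.0, -0.0, 81.1]
force: [0.7, 0.4, 0.0]
grip_width: 0.0007
```

>>> drive_tool(moves="-0.005 0 -0.03 0 -1; -0.005 0 -0.07 0 -1; -0.005 0 -0.11 0 -1; -0.005 0 -0.15 0 -1; -0.005 0 -0.17 0 -1; -0.005 0 -0.17 0 -1; -0.005 0 -0.17 0 -1; -0.005 0 -0.17 0 -1")

```text
time_s: 39.0
tool_pos: [0.4977, 0.0634, 0.2071]
tool_rot: [-179.9, 0.1, 81.1]
force: [-0.6, -0.1, -0.9]
grip_width: 0.0004
```

```bash
python3 - <<'E'
from w import *
o,im,d,K,T,P,hsv=wrist('w6.png');print(o['time_s'],o['tool_pos'],o['force'])
a=np.radians(80.9);ax=np.array([np.cos(a),np.sin(a)]);ay=np.array([-ax[1],ax[0]]);m=np.array([.5157,.172])
H,S=hsv[...,0],hsv[...,1]
k=(H>22)&(H<36)&(S>110)&(abs(P[...,2]-.083)<.008)&(np.hypot(P[...,0]-.515,P[...,1]-.165)<.06);p=P[k];s=(p[:,:2]-m)@ax;print('lid',len(p),np.median(p[:,2]),'rear edge x',np.percentile(s,[0,1]).round(4),'y',(((p[:,:2]-m)@ay)).min(),(((p[:,:2]-m)@ay)).max())
tm,_=read_camera('scene');cv2.imwrite('pics/end.png',cv2.resize(tm,(800,600))[...,::-1])
K,T=T_cam('top');im,d=read_camera('top');P=cloud(K,T,d);print('blue',lidfit(P,cv2.cvtColor(im,cv2.COLOR_RGB2HSV),100,125,(.4615,-.1245)))
E
```

```text
39.0 [0.49774328 0.06335919 0.20708155] [-0.61133506 -0.06823722 -0.92331072]
lid 661 0.08335651331355992 rear edge x [-0.0109 -0.0103] y -0.02391818221437823 0.02144172320979077
blue (287, np.float64(0.0788), array([ 0.4619, -0.1252]), 0.0288)
```

View pics/end.png

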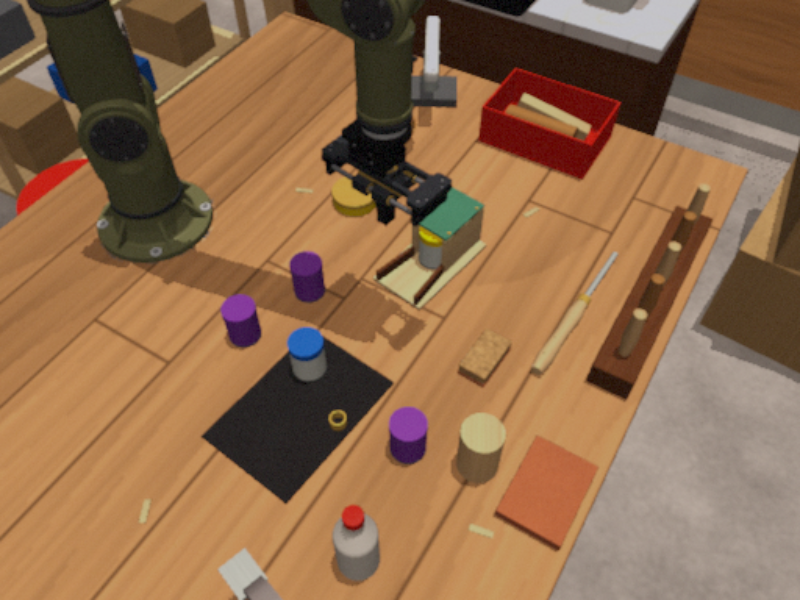

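View pics/w6.png

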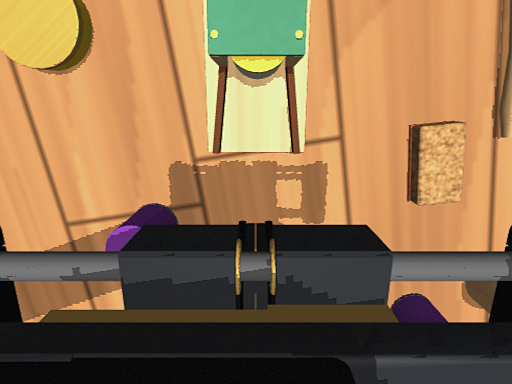

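The scene view shows the blue tin upright on the mat at (307,355) and the yellow tin under the green roof at (430,247), with the other things where they were. The wrist view shows the yellow lid's rear edge just outside the mouth at (257,65), clear of the gripper.

```bash
python3 -c "
from cell import *
print(sign_off())"
```

```text
the job is handed in; nothing more can be done
None
```

I did the job in the order asked and handed it in at about 39 s of the 72 s allowed.

- **Weighing:** I lifted the blue tin about 6 cm; it read about 1.4 N (roughly 0.15 kg) and went back upright on the mat. The yellow tin, lifted the same way, read about 4.1 N (roughly 0.42 kg). It is the heavier one, and I set it back on the mat too before moving it.
- **Racking:** I stood the yellow tin in the forecourt, released it, and pushed it in from behind with closed fingers. The keeper's drag showed at about 5.5 N over some 15 mm of travel. The push then rose to about 14 N over the last 4.5 mm of commanded push, with only about 0.2 mm of movement. I took that as the end stop and backed off, below the 25 N limit at every reading.
- **Last checks:**
  - The yellow lid is level at 83 mm, with its rear edge about 10.5 mm outside the mouth, so the tin's centre is about 17.5 mm inside.
  - The blue tin is upright on the mat within 1 mm of where it started.
  - Everything else looks unmoved in the final pictures, and the gripper touches nothing.
- **Limits of the checks:** The forces were read only once per 0.8 s move. The keeper is hidden under the roof, so its position is judged by feel. No check failed or disagreed.

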